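# Start the decorating wheel

## Task

Start the bench decorating wheel from its panel: first push the long rocker switch over to on by pressing its raised end (the end towards the wheel) fully down, then press the rectangular bar key fully in so that it stays down, then press the small round flat start button fully in and let it spring back. The four controls sit in any order along the panel; do not press the wide domed stop button, do not press a control before its turn, and leave the cup, bowl, jar and brush where they are.

Things in the scene. Friction and masses are not known exactly. Their poses are not given: they have to be found in the camera images.
- machine: Fixed bench decorating wheel. Origin: on the table under the centre of its control panel. x points from the panel to the wheel (away from the robot, give or take the yaw), y along the row of controls, z up. Panel deck 120 (x) x 320 (y) x 20 mm; 210 mm along x is the centre of the 240 mm wheel head, top 77 mm above the table, on a 280 x 260 x 50 mm drive box.
- rocker (a joint): Angle of the rocker switch in rad: starts near -0.15 (off, wheel-side end raised), +0.15 is fully on (wheel-side end down). It turns stiffly (about 3 N at its end) and stays where it is left.
- rocker_on_end (a point): On top of the black rocker's on (wheel-side) end, 24 mm from the pivot; moves with it. A shallow V, 64 mm long (machine x), 30 mm wide, pivot 59 mm above the table. Off: this point is 66 mm above the table; on: this half lies level at 59 mm, 7 mm of travel. Sits on a light grey 90 x 62 mm module, top 50 mm above the table; the four modules stand in any order at 70 mm pitch along the machine's y.
- bar_key (a joint): How far the bar key is pressed in, m: 0 out, 0.008 fully in. It slides stiffly (about 3.5 N), has no spring and stays where it is left.
- bar_key_top (a point): Centre of the top of the black rectangular bar key, 22 mm (machine x) x 46 mm (machine y), moves with it; top 64 mm above the table when out, 56 mm when fully in. Sits on a light grey 90 x 62 mm module, top 50 mm above the table; the four modules stand in any order at 70 mm pitch along the machine's y.
- start_button (a joint): How far the start button is pressed, m: 0 out, 0.006 fully in (5 N); it springs back.
- start_top (a point): Centre of the top of the small round flat black start button, 24 mm diameter, moves with it; top 62 mm above the table when out, 56 mm when fully in. Sits on a light grey 90 x 62 mm module, top 50 mm above the table; the four modules stand in any order at 70 mm pitch along the machine's y.
- stop_button (a joint): How far the stop button is pressed, m: 0 out, 0.006 fully in (6 N). Must not be pressed.
- stop_top (a point): Centre of the top of the wide domed black stop button, 40 mm diameter, top 71 mm above the table. Sits on a light grey 90 x 62 mm module, top 50 mm above the table; the four modules stand in any order at 70 mm pitch along the machine's y.
- cup_mid (a point): Centre, half-way up, of a loose unglazed cup, 84 mm wide, 80 mm high, standing on the wheel head.
- bowl_mid (a point): Centre, half-way up, of a loose white bowl, 110 mm wide, 60 mm high, on the table at the -y end of the panel.
- jar_mid (a point): Centre, half-way up, of a loose closed jar, 60 mm wide, 75 mm high, on the table at the +y end of the panel.
- brush_mid (a point): Near the middle of a loose flat brush lying on the table on the robot's side of the panel, 200 mm long, 26 mm wide, 10 mm high; its length is along its own y.

How it is judged:
On the way, in this order (a step that is already met when the one before it is completed fails the run):
1. the rocker is pushed over to on (value of joint rocker above 0.1 rad), for 0.1 s.
2. the bar key is pressed in (value of joint bar_key above 0.006 m), for 0.1 s.
3. the start button is pressed in (value of joint start_button above 0.0045 m), for 0.1 s.
At the end, for the whole second after the job is handed in: The rocker is on (over 0.10 of 0.15 rad), the bar key is down (over 6 of 8 mm), the start button has been pressed and is out again (under 1.2 mm), the stop button is out, and cup, bowl, jar and brush are within 25 mm of where they stood (value of joint rocker above 0.1 rad and value of joint bar_key above 0.006 m and value of joint start_button below 0.0012 m and value of joint stop_button below 0.0015 m and distance of each of cup_mid, bowl_mid, jar_mid, brush_mid from where it was at the start of the episode below 0.025 m); the robot touches nothing.
It fails at once if the bar key is pressed more than 3 mm before the rocker is on (value of joint rocker below 0.09 rad and value of joint bar_key above 0.003 m).
It fails at once if the start button is pressed more than 2.5 mm before the rocker is on and the bar key down ((value of joint rocker below 0.09 rad or value of joint bar_key below 0.0058 m) and value of joint start_button above 0.0025 m).
It fails at once if the stop button is pressed more than 2 mm (value of joint stop_button above 0.002 m).
It fails at once if the cup, bowl, jar or brush is lifted, carried or pushed more than 25 mm (distance of any of cup_mid, bowl_mid, jar_mid, brush_mid from where it was at the start of the episode above 0.025 m).
It also fails if it takes over 43 s, if anything falls off the work surface, if the arm or the gripper's body presses on something with over 40 N, if the wrist force passes 120 N, or if a joint passes its speed limit or range.

## Robot

A 6-joint arm with a two-finger parallel gripper is mounted at the origin on the work surface. World frame = base frame: x ahead of the robot, y to its left, z up, the work surface at z = 0. Lengths are in m, angles in rad, forces in N, time in s.
With the tool pointing down it reaches from about 0.25 to 0.775 m from the base axis. Payload 4 kg.
Tool frame: the origin (TCP) lies on the centre line of the jaws, within the pads' length; the fingertips stand 17 mm ahead of it and the grasp point (between the pads) lies 2 mm behind it; z points along the fingers, y is the line along which they close (so a half turn about z gives the same grasp; the last joint's range is limited). The gripper opens to 94 mm and grips with 3 to 60 N. Pads are 16 mm wide; open, the fingers measure 119 mm over their backs; the gripper's body (75 mm by 177 mm) begins 78 mm behind the grasp point.
Start: joints at [1.243, 0.087, 1.371, -0, 1.684, -0.103], TCP at [0.123, 0.536, 0.223] pointing down, gripper open.
Joint ranges: [-3.1, 3.1], [-0.76, 2.03], [0.27, 2.55], [-1.08, 4.22], [0.17, 2.65], [-2.57, 2.57]. Speed limits (rad/s): [2.79, 2.79, 3.14, 3.14, 3.14, 3.14].

## Interface

Orientations are given as [roll, pitch, yaw] about the fixed x, y, z axes, in that order (R = Rz(yaw) Ry(pitch) Rx(roll)).
In Python, from bench import robot gives the robot as it stands.
- The arm moves only by the tool servo_tool, never from a script. Its argument "plan" is a list of rows, each a list of 7 numbers: the shift along the tool's x, y, z normalised to -1 to 1, where 1 is 0.1 m, then the turn, a rotation vector about the tool's x, y, z normalised to -1 to 1, where 1 is pi/2 rad, then the finger opening in mm, from 0 to 94. In form: [[x, y, z, ax, ay, az, gripper], ...]. A call has 1 to 12 rows; each row is the pose to reach, as a shift and turn from the pose commanded when the call began, along the tool's axes at that moment; what a row does not reach only later rows make up. A row lasts 1/12 s, in which the tool goes at most 41.7 mm and 7.16 degrees, less where a joint would pass 70% of its speed; a pose out of reach is approached as far as the arm can. A call with a number of a shift or a turn outside -1 to 1 is refused whole. A call with a gripper value outside its range is refused whole. The fingers move at their own pace and stop on an object; the grip force is fixed at half the most. Time passes only in rows, so rows that repeat a pose let the fingers close. It gives the time, the measured TCP pose, the force, the opening and the grip force at its end, in the units of the state.
- robot.get_obs(): the state, without advancing time (a new reading comes with each control period).
- robot.snapshot(name): name is "side" or "top" or "wrist"; returns the picture (420x560x3 uint8, red, green, blue); there is no depth.
- robot.camera_params(name): a dict with "camera_matrix" (3x3 intrinsics, pixels), "rvec" (rotation vector, rad) and "tvec" (3), from world to camera coordinates, as OpenCV has them; the wrist camera has in their place "tool_from_camera" (4x4, takes a point from camera to tool coordinates, whose origin is the TCP and whose axes are the flange's). Camera axes: x right, y down, z forward; pixel columns grow to the right and rows downward; lengths in m; the calibration is good to about 2 mm. A picture is of the moment at which its call begins: read the wrist's pose just before it. camera_params takes no time and is no camera call.
- robot.close_job(): hands the job in; it is judged then, once.
Trained networks look in the newest picture that a camera, given by its name, has taken for a name from the list of things; names that differ only in an ending like _2 or _b are one class to them, and where a whole thing is asked for, a point or a joint stands for the part that bears it (a point fixed in the world has none). Each returns a list of dicts, best first, with "conf" (0 to 1); they miss things now and then, are a little off and sometimes report something else, mostly with a low value. They report only what shows in the picture. A call takes as long as a camera call.
- robot.find_in(thing, camera): "extent" ([centre column, centre row, width, height] in pixels, round what is visible of it).
The state is a dict: "time": time; "joint_positions": joint angles; "qvel": joint speeds; "joint_torque": joint torques, N m; "tool_pos": TCP position; "ee_rot": TCP orientation; "wrist_force": force on the tool from outside, world axes, zero at the start; "wrist_torque": the same for the moment, N m; "width": finger opening in m; "finger_force": force on a finger pad.
Only numpy, scipy, OpenCV 4.12 (cv2) and the standard library are available. Lean on these libraries where they do the work, as an engineer would, in place of code of your own. Each camera call takes 0.05 s, during which the arm holds its last target. There are 200 camera calls.

## Working session

There is one attempt and no reset: what is moved stays moved. The work goes in short steps, Python scripts to look and compute and a tool call to move; the robot and the scene stay as the last step left them, time stands still between calls to the robot, and variables do not carry over. Pictures are saved under pics/ and viewed, at most 10 in all, crops included, and the job is handed in when it is done.

Besides the shell and the picture viewer there is one more tool, called after ">>>" as a command line: name --pt "numbers of a row" for each row, then --argument value for the rest. servo_tool: Moves the arm, as the interface text tells. Scaled input: -1 to 1 covers 0.1 m each way for a shift and pi/2 rad each way for a turn. Its arguments: {"type":"object","properties":{"plan":{"type":"array","items":{"type":"array","items":{"type":"number"}}}},"required":["plan"]}

```bash
mkdir -p pics; cat > h.py <<'E'
import numpy as np, cv2
from bench import robot
from scipy.spatial.transform import Rotation as R
def ray(cam,u,v,obs=None):
    p=robot.camera_params(cam);K=np.array(p["camera_matrix"])
    d=np.linalg.inv(K)@[u,v,1]
    if cam=="wrist":
        o=obs or robot.get_obs();T=np.array(p["tool_from_camera"])
        Rt=R.from_euler("xyz",o["ee_rot"]).as_matrix()
        return Rt@T[:3,3]+o["tool_pos"],Rt@T[:3,:3]@d
    Rc=cv2.Rodrigues(np.array(p["rvec"],float))[0]
    return -Rc.T@np.array(p["tvec"]).ravel(),Rc.T@d
def at(cam,u,v,z):
    c,d=ray(cam,u,v);return c+d*(z-c[2])/d[2]
Z=dict(rocker_on_end=.062,bar_key_top=.064,start_top=.062,stop_top=.068,cup_mid=.117,bowl_mid=.03,jar_mid=.0375,brush_mid=.01)
def look(cam,fn,things=Z):
    im=robot.snapshot(cam);cv2.imwrite("pics/"+fn,im[:,:,::-1])
    for t in things:
        for r in robot.find_in(t,cam)[:2]:
            e=r["extent"];print(cam,t,round(r["conf"],2),np.round(e),np.round(at(cam,e[0],e[1],Z[t]),3))
E
python3 - <<'E'
from h import *
o=robot.get_obs();print(o["time"],o["tool_pos"],o["ee_rot"],o["width"])
look("top","top.png");look("side","side.png",["rocker_on_end","bar_key_top","start_top","stop_top"])
E
```

```text
0.0 [0.12243282 0.53567818 0.22130905] [-3.13940356e+00 -2.08468355e-04  2.91678301e+00] 0.09392877375083725
top rocker_on_end 0.92 [345. 244.  24.  36.] [ 0.58  -0.1    0.062]
top bar_key_top 0.68 [246. 276.  23.  22.] [0.515 0.104 0.064]
top start_top 0.69 [347. 245.  19.  37.] [ 0.579 -0.103  0.062]
top start_top 0.54 [314. 255.   7.  13.] [ 0.558 -0.036  0.062]
top stop_top 0.66 [279. 267.  20.  17.] [0.532 0.035 0.068]
top cup_mid 0.62 [264. 157.  45.  47.] [0.748 0.065 0.117]
top bowl_mid 0.79 [411. 226.  57.  54.] [ 0.622 -0.245  0.03 ]
top jar_mid 0.61 [190. 323.  34.  30.] [0.418 0.22  0.038]
top brush_mid 0.7 [322. 308.  93.  32.] [ 0.449 -0.054  0.01 ]
side rocker_on_end 0.84 [332. 198.  31.  17.] [ 0.578 -0.097  0.062]
side bar_key_top 0.62 [314. 259.  16.  21.] [0.51  0.11  0.064]
side bar_key_top 0.49 [342. 172.  41.  32.] [ 0.604 -0.205  0.064]
side stop_top 0.73 [323. 236.  15.  11.] [0.526 0.041 0.068]
side stop_top 0.59 [260. 239. 203. 124.] [0.632 0.123 0.068]
```

View pics/top.png

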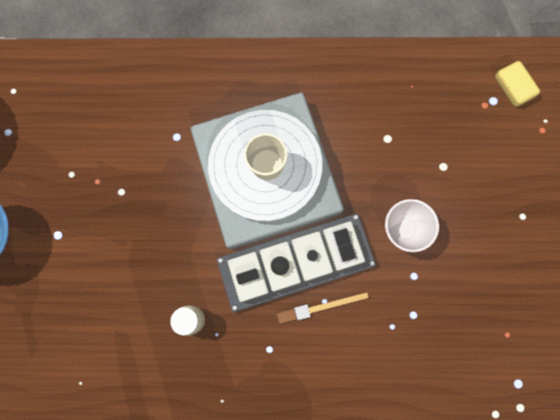

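View pics/side.png

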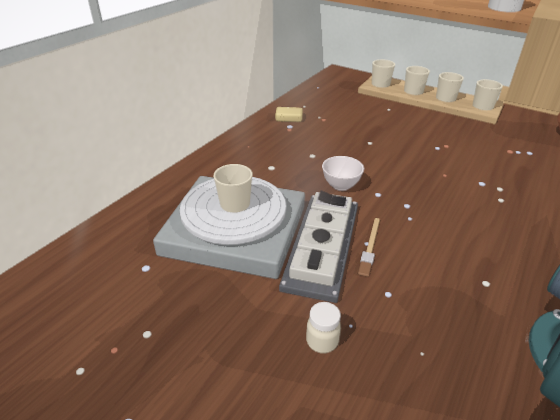

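The top view shows, from right to left, the rocker (345,244), start (313,255), stop (280,266) and bar key (247,276). The side view agrees. Machine yaw is about 0.31 rad, so I'll move over the panel with the fingers closed.

>>> servo_tool --pt "-1 -0.9 -0.5 0 0 0 0" --pt "-1 -0.9 -0.5 0 0 0 0" --pt "-1 -0.9 -0.5 0 0 0 0" --pt "-1 -0.9 -0.5 0 0 0 0"

```text
time: 1.03
tool_pos: [0.202, 0.424, 0.275]
ee_rot: [3.139, 0.003, 2.915]
wrist_force: [0.3, -0.4, 0.5]
width: 0.0707
finger_force: 0.0
```

>>> servo_tool --pt "-1 -0.9 0 0 0 0 0" --pt "-1 -0.9 0 0 0 0 0" --pt "-1 -0.9 0 0 0 0 0" --pt "-1 -0.9 0 0 0 0 0"

```text
time: 1.37
tool_pos: [0.2799, 0.3123, 0.273]
ee_rot: [-3.141, 0.003, 2.911]
wrist_force: [-0.4, 0.1, 0.2]
width: 0.0442
finger_force: 0.0
```

>>> servo_tool --pt "-1 -0.9 0 0 0 0 0" --pt "-1 -0.9 0 0 0 0 0" --pt "-1 -0.9 0 0 0 0 0" --pt "-1 -0.9 0 0 0 0 0"

```text
time: 1.7
tool_pos: [0.3572, 0.2025, 0.2724]
ee_rot: [-3.14, 0.002, 2.911]
wrist_force: [-0.3, 0.1, -0.8]
width: 0.0175
finger_force: 0.0
```

>>> servo_tool --pt "-1 -0.9 0 0 0 0 0" --pt "-1 -0.9 0 0 0 0 0" --pt "-1 -0.9 0 0 0 0 0" --pt "-1 -0.9 0 0 0 0 0"

```text
time: 2.03
tool_pos: [0.4345, 0.0928, 0.2719]
ee_rot: [-3.14, 0.0, 2.912]
wrist_force: [-0.4, 0.4, 0.8]
width: 0.0003
finger_force: 0.0
```

>>> servo_tool --pt "-0.9 -0.8 0 0 0 -0.344 0" --pt "-0.9 -0.8 0 0 0 -0.344 0" --pt "-0.9 -0.8 0 0 0 -0.344 0" --pt "-0.9 -0.8 0 0 0 -0.344 0" --pt "-0.9 -0.8 0 0 0 -0.344 0" --pt "-0.9 -0.8 0 0 0 -0.344 0" --pt "-0.9 -0.8 0 0 0 -0.344 0"

```text
time: 2.62
tool_pos: [0.5022, -0.0009, 0.2724]
ee_rot: [3.141, -0.0, -2.827]
wrist_force: [-0.5, -0.3, 0.0]
width: 0.0004
finger_force: 0.0
```

```bash
python3 - <<'E'
from h import *
o=robot.get_obs();print(o["time"],o["tool_pos"],o["ee_rot"],o["joint_positions"],o["width"])
print(np.round(robot.camera_params("wrist")["tool_from_camera"],3))
look("wrist","w1.png",["rocker_on_end","bar_key_top","start_top","stop_top"])
E
```

```text
2.6167 [ 0.50222435 -0.00085056  0.27236161] [ 3.14065831e+00 -5.57084666e-05 -2.82693329e+00] [-1.15184341e-01 -2.37942158e-02  1.38689917e+00  8.44355354e-04
  1.77892763e+00 -2.00046571e+00] 0.0004005958703751299
[[ 0.    -0.973 -0.231  0.066]
 [ 1.     0.001 -0.    -0.   ]
 [ 0.    -0.231  0.973 -0.162]
 [ 0.     0.     0.     1.   ]]
wrist rocker_on_end 0.59 [173. 230.  29.  63.] [ 0.575 -0.1    0.062]
wrist bar_key_top 0.97 [361. 233.  47.  25.] [0.513 0.098 0.064]
wrist bar_key_top 0.65 [267. 278. 267. 212.] [0.596 0.016 0.064]
wrist stop_top 0.86 [300. 235.  36.  35.] [0.535 0.035 0.068]
```

View pics/w1.png

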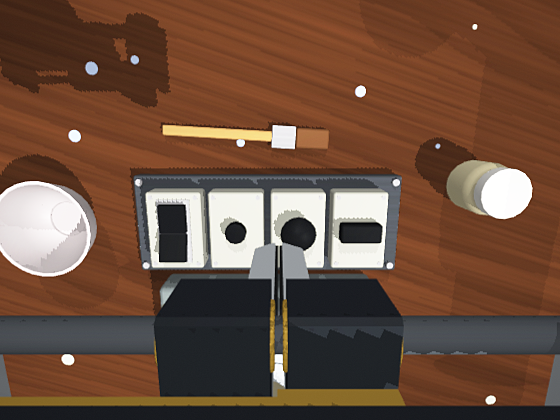

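The wrist view shows the panel square to the tool: rocker (173,230), start (235,233), stop (298,234) and bar key (361,233). The rocker's wheel-side end is the lower half at about (173,247). Next I go above it.

>>> servo_tool --pt "-0.32 -0.5 0 0 0 0 0" --pt "-0.65 -1 0 0 0 0 0" --pt "-0.65 -1 0 0 0 0 0" --pt "-0.65 -1 0 0 0 0 0" --pt "-0.65 -1 0 0 0 0 0"

```text
time: 3.28
tool_pos: [0.5955, -0.0775, 0.2704]
ee_rot: [3.139, -0.003, -2.828]
wrist_force: [-0.3, 0.6, -0.2]
width: 0.0006
finger_force: 0.0
```

>>> servo_tool --pt "0 -0.18 0.3 0 0 0 0" --pt "0 -0.18 0.6 0 0 0 0" --pt "0 -0.18 1 0 0 0 0" --pt "0 -0.18 1 0 0 0 0" --pt "0 -0.18 1 0 0 0 0" --pt "0 -0.18 1 0 0 0 0"

```text
time: 3.78
tool_pos: [0.6014, -0.0934, 0.1757]
ee_rot: [-3.14, 0.004, -2.825]
wrist_force: [0.5, 0.4, 0.9]
width: 0.0006
finger_force: 0.0
```

>>> servo_tool --pt "0 0 0.3 0 0 0 0" --pt "0 0 0.6 0 0 0 0" --pt "0 0 0.7 0 0 0 0" --pt "0 0 0.7 0 0 0 0" --pt "0 0 0.7 0 0 0 0" --pt "0 0 0.7 0 0 0 0"

```text
time: 4.28
tool_pos: [0.6026, -0.0943, 0.1061]
ee_rot: [-3.139, 0.005, -2.826]
wrist_force: [-0.2, 0.6, 1.0]
width: 0.0003
finger_force: 0.0
```

```bash
python3 - <<'E'
from h import *
o=robot.get_obs();print(o["time"],o["tool_pos"],o["ee_rot"],o["wrist_force"])
look("wrist","w2.png",["rocker_on_end","start_top","stop_top","bar_key_top"])
E
```

```text
4.2833 [ 0.60262192 -0.09434044  0.10609239] [-3.13854161  0.0049771  -2.8258504 ] [-0.1977551   0.5519629   0.98306354]
wrist rocker_on_end 0.72 [284. 202.  51. 107.] [ 0.577 -0.1    0.062]
wrist start_top 0.92 [396. 205.  38.  49.] [ 0.557 -0.036  0.062]
wrist stop_top 0.62 [519. 204.  66.  63.] [0.534 0.029 0.068]
```

View pics/w2.png

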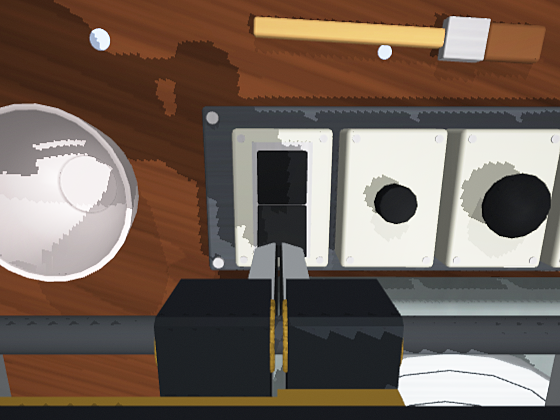

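The rocker is straight under the fingertips, with its wheel-side half at (283,222). Start is at (396,205) and stop at (519,204). Pressing the rocker.

>>> servo_tool --pt "0.02 0.02 0.1 0 0 0 0" --pt "0.02 0.02 0.2 0 0 0 0" --pt "0.02 0.02 0.25 0 0 0 0" --pt "0.02 0.02 0.28 0 0 0 0" --pt "0.02 0.02 0.31 0 0 0 0" --pt "0.02 0.02 0.31 0 0 0 0" --pt "0.02 0.02 0.31 0 0 0 0"

```text
time: 5.12
tool_pos: [0.5986, -0.0925, 0.076]
ee_rot: [-3.141, 0.002, -2.826]
wrist_force: [-6.2, 3.1, 19.5]
width: 0.0005
finger_force: 9.6
```

19.5 N at tip height 59 mm means the rocker is at its end stop. Lifting and going to the bar key.

>>> servo_tool --pt "0 0 -0.3 0 0 0 0" --pt "0 0 -0.6 0 0 0 0" --pt "0 0 -0.6 0 0 0 0" --pt "0 0 -0.6 0 0 0 0"

```text
time: 5.45
tool_pos: [0.5989, -0.093, 0.1328]
ee_rot: [-3.14, 0.003, -2.826]
wrist_force: [0.7, -0.1, 0.0]
width: 0.0005
finger_force: 0.0
```

>>> servo_tool --pt "0.05 0.4 0 0 0 0 0" --pt "0.11 0.8 0 0 0 0 0" --pt "0.11 1 0 0 0 0 0" --pt "0.11 1 0 0 0 0 0"

```text
time: 5.78
tool_pos: [0.5536, 0.0026, 0.1285]
ee_rot: [3.138, -0.005, -2.822]
wrist_force: [0.4, -1.0, -1.1]
width: 0.0005
finger_force: 0.0
```

>>> servo_tool --pt "0.05 0.4 0 0 0 0 0" --pt "0.11 0.8 0 0 0 0 0" --pt "0.11 1 0 0 0 0 0" --pt "0.11 1 0 0 0 0 0" --pt "0.11 1 0 0 0 0 0"

```text
time: 6.2
tool_pos: [0.5144, 0.0905, 0.1298]
ee_rot: [-3.141, -0.003, -2.824]
wrist_force: [0.9, -0.7, 0.6]
width: 0.0008
finger_force: 0.0
```

>>> servo_tool --pt "0 0.1 0.15 0 0 0 0" --pt "0 0.1 0.3 0 0 0 0" --pt "0 0.1 0.3 0 0 0 0" --pt "0 0.1 0.3 0 0 0 0" --pt "0 0.1 0.3 0 0 0 0"

```text
time: 6.62
tool_pos: [0.5126, 0.0989, 0.1015]
ee_rot: [-3.141, -0.0, -2.828]
wrist_force: [0.0, 0.1, -0.9]
width: 0.0007
finger_force: 0.0
```

```bash
python3 - <<'E'
from h import *
o=robot.get_obs();print(o["time"],o["tool_pos"],o["ee_rot"],o["wrist_force"])
look("wrist","w3.png",["start_top","stop_top","bar_key_top"])
E
```

```text
6.6167 [0.51263661 0.09887601 0.10152059] [-3.14118808e+00 -1.82324808e-04 -2.82766966e+00] [ 0.01448904  0.08371448 -0.90098595]
wrist start_top 0.76 [ 54. 248.  46.  46.] [ 0.557 -0.03   0.062]
wrist stop_top 0.6 [164. 248.  67.  62.] [0.534 0.035 0.068]
wrist stop_top 0.36 [ 56. 248.  48.  47.] [ 0.553 -0.025  0.068]
wrist bar_key_top 0.7 [280. 247.  79.  42.] [0.513 0.101 0.064]
```

View pics/w3.png

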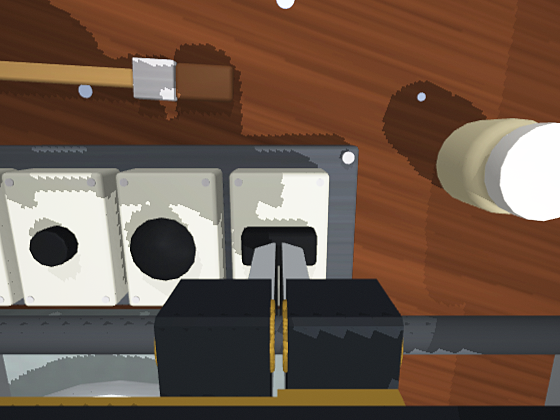

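The bar key (280,247) is directly under the tips. Pressing it.

>>> servo_tool --pt "0 0.02 0.12 0 0 0 0" --pt "0 0.02 0.2 0 0 0 0" --pt "0 0.02 0.25 0 0 0 0" --pt "0 0.02 0.28 0 0 0 0" --pt "0 0.02 0.3 0 0 0 0" --pt "0 0.02 0.3 0 0 0 0" --pt "0 0.02 0.3 0 0 0 0"

```text
time: 7.4
tool_pos: [0.5114, 0.1022, 0.0731]
ee_rot: [3.142, 0.0, -2.826]
wrist_force: [-2.6, 0.5, 9.1]
width: 0.0002
finger_force: 4.5
```

>>> servo_tool --pt "0 0 0.02 0 0 0 0" --pt "0 0 0.02 0 0 0 0" --pt "0 0 0.02 0 0 0 0" --pt "0 0 0.02 0 0 0 0"

```text
time: 7.73
tool_pos: [0.5115, 0.1022, 0.0729]
ee_rot: [-3.141, 0.001, -2.826]
wrist_force: [-6.1, -0.6, 16.3]
width: 0.0002
finger_force: 8.3
```

>>> servo_tool --pt "0 0 -0.3 0 0 0 0" --pt "0 0 -0.6 0 0 0 0" --pt "0 0 -0.6 0 0 0 0" --pt "0 0 -0.6 0 0 0 0"

```text
time: 8.07
tool_pos: [0.5124, 0.1022, 0.1311]
ee_rot: [-3.141, 0.004, -2.826]
wrist_force: [-0.2, -0.0, -0.1]
width: 0.0004
finger_force: 0.0
```

>>> servo_tool --pt "0 -0.4 0 0 0 0 0" --pt "0 -0.8 0 0 0 0 0" --pt "0 -1 0 0 0 0 0" --pt "0 -1 0 0 0 0 0"

```text
time: 8.4
tool_pos: [0.542, 0.0034, 0.1268]
ee_rot: [-3.142, -0.004, -2.83]
wrist_force: [-0.8, -0.6, 0.4]
width: 0.0004
finger_force: 0.0
```

>>> servo_tool --pt "0 -0.3 0 0 0 0 0" --pt "-0.02 -0.42 0 0 0 0 0" --pt "-0.02 -0.42 0.15 0 0 0 0" --pt "-0.02 -0.42 0.25 0 0 0 0" --pt "-0.02 -0.42 0.25 0 0 0 0" --pt "-0.02 -0.42 0.25 0 0 0 0"

```text
time: 8.9
tool_pos: [0.5561, -0.0313, 0.1027]
ee_rot: [3.139, -0.003, -2.825]
wrist_force: [0.0, 0.5, 0.3]
width: 0.0
finger_force: 0.0
```

```bash
python3 - <<'E'
from h import *
o=robot.get_obs();print(o["time"],o["tool_pos"],o["ee_rot"],o["wrist_force"])
look("wrist","w4.png",["start_top","stop_top","rocker_on_end","bar_key_top"])
E
```

```text
8.9 [ 0.55605496 -0.03128272  0.1027089 ] [ 3.13937366 -0.00330063 -2.82514192] [0.02676892 0.45906126 0.25598204]
wrist start_top 0.85 [274. 236.  39.  29.] [ 0.554 -0.036  0.062]
wrist start_top 0.58 [390. 247.  67.  64.] [0.538 0.034 0.062]
wrist stop_top 0.69 [392. 248.  67.  64.] [0.538 0.032 0.068]
wrist rocker_on_end 0.56 [159. 242.  65.  99.] [ 0.58  -0.102  0.062]
wrist bar_key_top 0.65 [494. 242.  76.  36.] [0.516 0.092 0.064]
```

View pics/w4.png

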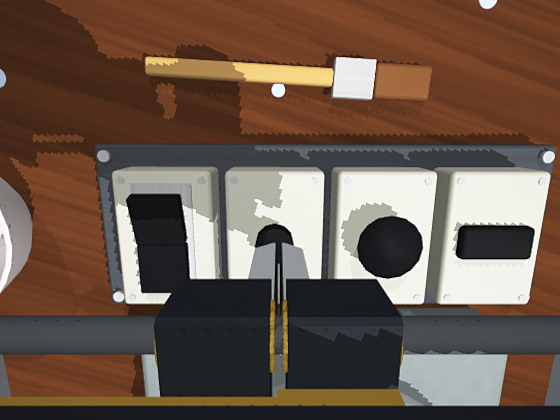

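The robot-side end of the rocker (155,217) is now the raised one. The start button (275,245) is under the tips, with a shift of -3 mm in y needed. Pressing it and releasing.

>>> servo_tool --pt "0 -0.03 0.12 0 0 0 0" --pt "0 -0.03 0.2 0 0 0 0" --pt "0 -0.03 0.25 0 0 0 0" --pt "0 -0.03 0.29 0 0 0 0" --pt "0 -0.03 0.32 0 0 0 0" --pt "0 -0.03 0.32 0 0 0 0" --pt "0 -0.03 0.32 0 0 0 0" --pt "0 -0.03 0.32 0 0 0 0"

```text
time: 9.82
tool_pos: [0.5577, -0.0352, 0.0733]
ee_rot: [3.141, -0.001, -2.826]
wrist_force: [-4.4, -0.3, 5.3]
width: 0.0004
finger_force: 2.9
```

>>> servo_tool --pt "0 0 0.02 0 0 0 0" --pt "0 0 0.02 0 0 0 0" --pt "0 0 0.02 0 0 0 0" --pt "0 0 0.02 0 0 0 0"

```text
time: 10.15
tool_pos: [0.5578, -0.0352, 0.0731]
ee_rot: [-3.142, -0.001, -2.826]
wrist_force: [-6.6, 1.3, 13.2]
width: 0.0004
finger_force: 6.4
```

>>> servo_tool --pt "0 0 -0.3 0 0 0 0" --pt "0 0 -0.6 0 0 0 0" --pt "0 0 -1 0 0 0 0" --pt "0 0 -1 0 0 0 0" --pt "0 0 -1 0 0 0 0" --pt "0 0 -1 0 0 0 0"

```text
time: 10.65
tool_pos: [0.5581, -0.0352, 0.1699]
ee_rot: [3.141, -0.0, -2.826]
wrist_force: [0.2, -0.4, -0.3]
width: 0.0007
finger_force: 0.0
```

```bash
python3 - <<'E'
from h import *
look("wrist","w5.png",["start_top","stop_top","rocker_on_end","bar_key_top"])
E
```

```text
wrist start_top 0.58 [282. 219.  27.  39.] [ 0.556 -0.033  0.062]
wrist stop_top 0.6 [370. 219.  49.  46.] [0.534 0.032 0.068]
wrist rocker_on_end 0.73 [193. 216.  45.  77.] [ 0.576 -0.1    0.062]
wrist rocker_on_end 0.61 [372. 218.  51.  50.] [0.533 0.035 0.062]
wrist bar_key_top 0.72 [452. 217.  59.  27.] [0.513 0.093 0.064]
```

View pics/w5.png

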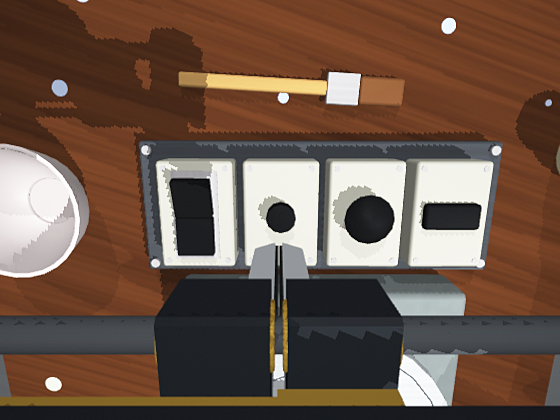

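The rocker is on, with its wheel-side end down at (195,236). The bar key is low (452,217), the start button is out (281,218), and nothing else has moved.

```bash
python3 -c "
from bench import robot
print(robot.close_job())"
```

```text
the job is handed in; nothing more can be done
None
```

The job is handed in: I pressed the rocker, bar key and start button fully, in that order, with no sign in the pictures of the stop button or loose items being disturbed; the hand-in returned no verdict.

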